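# Slide the sticky tray cover home without racking it

## Robot

A 7-joint arm with a two-finger parallel gripper is mounted at the origin on the work surface. World frame = base frame: x ahead of the robot, y to its left, z up, the work surface at z = 0. Lengths are in m, angles in rad, forces in N, time in s.
With the tool pointing down it reaches from about 0.4 to 0.85 m from the base axis. Payload 10.4 kg.
Tool frame: the origin (TCP) lies between the finger pads; the fingertips stand 19 mm ahead of it and the grasp point (between the pads) is the TCP; z points along the fingers, y is the line along which they close (so a half turn about z gives the same grasp; the last joint's range is limited). The gripper opens to 87 mm and grips with 3 to 60 N. Pads are 19 mm wide; open, the fingers measure 117 mm over their backs; the gripper's body (75 mm by 190 mm) begins 51 mm behind the grasp point.
Start: joints at [-1.159, 0.332, -0.065, 1.46, 0.022, 1.35, -0.088], TCP at [0.263, 0.567, 0.203] pointing down, gripper open.
Joint ranges: [-2.6, 2.6], [-0.5, 2.12], [-1.47, 1.34], [0.16, 2.42], [-1.27, 4.41], [0.06, 2.06], [-2.6, 2.6]. Speed limits (rad/s): [2.22, 2.22, 2.79, 2.79, 3.14, 3.14, 3.14].

## Interface

Orientations are given as [roll, pitch, yaw] about the fixed x, y, z axes, in that order (R = Rz(yaw) Ry(pitch) Rx(roll)).
In Python, from cell import * gives the robot as it stands.
- The arm moves only by the shell command python3 -m creep 'ROWS' [FORCE]. ROWS is JSON, a list of rows, each a list of 3 entries, a list of its own where there are three numbers: the turn, a rotation vector about the tool's x, y, z in rad, then the shift along the tool's x, y, z in mm, then the closure, from 0 (fully open) to 1 (shut). In form: [[[wx, wy, wz], [x, y, z], gripper], ...]. A call has 1 to 20 rows; each row is the pose to reach, as a shift and turn from the pose commanded when the call began, along the tool's axes at that moment; what a row does not reach only later rows make up. A row lasts 1/12 s, in which the tool goes at most 41.7 mm and 7.16 degrees, less where a joint would pass 70% of its speed; a pose out of reach is approached as far as the arm can. A call with a gripper value outside its range is refused whole. The fingers move at their own pace and stop on an object; FORCE is the grip in N (left out, the last holds). Time passes only in rows, so rows that repeat a pose let the fingers close. It gives the time, the measured TCP pose, the force, the opening and the grip force at its end, in the units of the state.
- get_state(): the state, without advancing time (a new reading comes with each control period).
- capture(name): name is "scene" or "top" or "wrist"; returns (picture, depth): 480x640x3 uint8, blue, green, red; 480x640 float32, m along the optical axis (not along the pixel's ray), 0 where there is no reading.
- camera_model(name): a dict with "K" (3x3 intrinsics, pixels), "R" (3x3) and "t" (3): a world point X has camera coordinates R X + t; the wrist camera has in their place "mount" (4x4, takes a point from camera to tool coordinates, whose origin is the TCP and whose axes are the flange's). Camera axes: x right, y down, z forward; pixel columns grow to the right and rows downward; lengths in m; the calibration is good to about 2 mm. A picture is of the moment at which its call begins: read the wrist's pose just before it. camera_model takes no time and is no camera call.
- hand_in(): hands the job in; it is judged then, once.
Trained networks look in the newest picture that a camera, given by its name, has taken for a name from the list of things; names that differ only in an ending like _2 or _b are one class to them, and where a whole thing is asked for, a point or a joint stands for the part that bears it (a point fixed in the world has none). Each returns a list of dicts, best first, with "p" (0 to 1); they miss things now and then, are a little off and sometimes report something else, mostly with a low value. They report only what shows in the picture. A call takes as long as a camera call.
- recognise(camera, name): "point" ([x, y, z] in m, in world coordinates, good to about 4 mm: the middle of the surface that is visible of it).
- regions_of(camera, name): "mask" (480x640 bool, what is visible of it).
- pinpoint(camera, name): "point" ([x, y, z] in m, in world coordinates, good to about 4 mm: a listed point, or the origin of a listed thing).
The state is a dict: "clock": time; "qpos": joint angles; "joint_velocities": joint speeds; "tau": joint torques, N m; "tcp_pos": TCP position; "ee_rot": TCP orientation; "ft_force": force on the tool from outside, world axes, zero at the start; "torque": the same for the moment, N m; "gripper_width": opening from 0.0 (shut) to 1.0 (fully open); "finger_force": force on a finger pad.
Only numpy, scipy, OpenCV 4.12 (cv2) and the standard library are available. Lean on these libraries where they do the work, as an engineer would, in place of code of your own. Each camera call takes 0.05 s, during which the arm holds its last target. There are 200 camera calls.

## Task

On the repair bench, open up the near row of bays in the wide parts tray: slide its loose light-grey cover away from the robot until it is fully home against the far end of the tray at both its left and its right end. It sticks in its side channels, so work it along a little at a time by pushing its two knobs in turn, and never let it skew more than about 10 degrees in the tray.

Things in the scene. Friction and masses are not known exactly. Their poses are not given: they have to be found in the camera images.
- tray: Wide low parts tray, fixed, 216 mm deep (x) by 311 mm wide (y) by 46 mm high: grey ends, aluminium side channels, small parts in near and far rows of bays. Origin: centre of its underside. x axis along the channels from near end to far end (the way the cover must go), y to the left. Inside faces of its end walls at x = -100 and +100 mm; inner edges of the channels at y = -128 and +128 mm.
- cover: Light-grey plate, 95 (x) by 280 (y) by 5 mm, 0.4 to 0.65 kg, loose in the channels, 7 mm play each side, not liftable. Origin: centre of underside, 34 mm high; axes as the tray's when square. 79 to 97 mm from home (origin at tray x = +52.5 mm, far edge on far wall). Slides at a few N; left drags more. A pushed end leads, the other lags: 30 mm lead at the knobs is 8 deg; binds at 10 to 13.
- knob_left (a point): Top centre of the cover's left (+y) knob: an upright black round knob, 24 mm in diameter and 30 mm high, standing on the cover (from 39 to 69 mm above the bench), 105 mm to the left of the cover's centre. Axes as the cover's. Home is at tray x = +52.5 mm.
- knob_right (a point): Top centre of the cover's right (-y) knob, the same shape, 105 mm to the right of the cover's centre. Home is at tray x = +52.5 mm.

How it is judged:
At the end, for the whole second after the job is handed in: Both knobs are within 12 mm of their home position at the far end of the tray, the cover lying flat in its channels and at rest (x of each of knob_left, knob_right in the frame of tray above 0.0405 m and z of cover in the frame of tray below 0.042 m and angle between cover's own z axis and vertical below 0.1 rad and linear speed of cover below 0.01 m/s); the robot touches nothing.
It fails at once if the cover is skewed more than 12 degrees in the tray (racked) (angle between the x axis of cover and the x axis of tray, either way round above 0.21 rad).
It also fails if it takes over 48 s, if anything falls off the work surface, if the arm or the gripper's body presses on something with over 40 N, if the wrist force passes 120 N, or if a joint passes its speed limit or range.

## Working session

There is one attempt and no reset: what is moved stays moved. The work goes in short steps, Python scripts to look and compute and a shell command to move; the robot and the scene stay as the last step left them, time stands still between calls to the robot, and variables do not carry over. Pictures are saved under pics/ and viewed, at most 10 in all, crops included, and the job is handed in when it is done.

```bash
mkdir -p pics
cat > h.py <<'E'
from cell import *
import numpy as np, cv2
from scipy.spatial.transform import Rotation as Ro
def st():
    s=get_state(); print("t",round(s["clock"],2),"tcp",np.round(s["tcp_pos"],4),"rpy",np.round(s["ee_rot"],3),"F",np.round(s["ft_force"],1),"w",round(s["gripper_width"],2)); return s
def totool(s,p):
    R=Ro.from_euler("xyz",s["ee_rot"]).as_matrix() if np.size(s["ee_rot"])==3 else np.array(s["ee_rot"])
    return np.round(1000*R.T@(np.array(p)-s["tcp_pos"]),1)
def look(cam,names=("knob_left","knob_right")):
    capture(cam); o={}
    for n in names:
        r=pinpoint(cam,n)
        print(n,[(np.round(d["point"],4),round(d["p"],2)) for d in r[:3]])
        if r:o[n]=np.array(r[0]["point"])
    return o
E
python3 - <<'E'
from h import *
s=st(); print(Ro.from_euler("xyz",s["ee_rot"]).as_matrix().round(2))
for c in("top","scene"):
    cv2.imwrite(f"pics/{c}0.png",capture(c)[0])
    look(c,("knob_left","knob_right","cover","tray"))
E
```

```text
t 0.0 tcp [0.2631 0.5664 0.202 ] rpy [-3.14   0.     2.707] F [-1.  -0.4 -0.2] w 1.0
[[-0.91  0.42 -0.  ]
 [ 0.42  0.91 -0.  ]
 [-0.   -0.   -1.  ]]
knob_left [(array([0.549 , 0.1497, 0.0719]), 0.78)]
knob_right [(array([ 0.5789, -0.0581,  0.0701]), 0.9)]
cover [(array([0.5693, 0.0468, 0.0335]), 0.87)]
tray []
knob_left [(array([0.5486, 0.1463, 0.0715]), 0.67)]
knob_right [(array([ 0.5842, -0.054 ,  0.069 ]), 0.65)]
cover [(array([0.5678, 0.046 , 0.0343]), 0.67)]
tray []
```

View pics/top0.png

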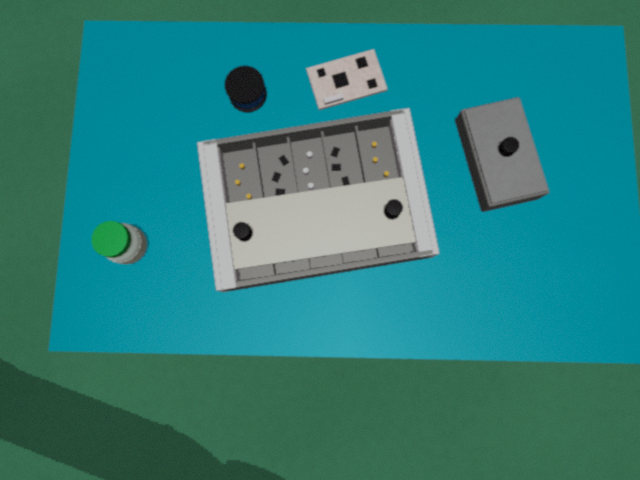

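Run:
```python
from h import *
for c in("top","scene"):
    m=camera_model(c);print(c,m["K"],np.round(m["R"],3),m["t"])
```

```text
top [[498.32251277   0.         322.88392471]
 [  0.         498.32251277 233.54650049]
 [  0.           0.           1.        ]] [[ 0.02  -1.    -0.014]
 [-0.986 -0.017 -0.166]
 [ 0.166  0.017 -0.986]] [0.02721525 0.55011281 0.64647235]
scene [[485.74243693   0.         314.20482788]
 [  0.         485.74243693 228.52082504]
 [  0.           0.           1.        ]] [[ 0.144  0.99  -0.002]
 [ 0.727 -0.107 -0.679]
 [-0.672  0.096 -0.735]] [-0.11963142 -0.3323838   1.05999591]
```

The top view shows the tray's outer corners near (198,142), (409,109), (438,255), (217,291). The cover's knobs are at (242,231) and (393,208), and the far side of the tray is up. I'll measure the tray pose from these.

```bash
cat >> h.py <<'E'
def ray(cam,px,z):
    m=camera_model(cam);R=np.array(m["R"]);t=np.array(m["t"]).ravel()
    c=-R.T@t; d=R.T@np.linalg.inv(m["K"])@np.array([*px,1.]); return c+d*(z-c[2])/d[2]
E
python3 - <<'E'
from h import *
px=[(198,142),(409,109),(438,255),(217,291)]
P=np.array([ray("top",p,.046) for p in px]);print(P.round(4))
print("sides",np.linalg.norm(P-np.roll(P,-1,0),axis=1).round(3),"centre",P.mean(0).round(4))
yv=P[0]-P[1]+P[3]-P[2];xv=P[0]-P[3]+P[1]-P[2];print("yaw",np.arctan2(-yv[0],yv[1]),np.arctan2(xv[1],xv[0]))
for p in((242,231),(394,209)):print(ray("top",p,.069).round(4))
im=cv2.imread("pics/top0.png");cv2.imwrite("pics/crop0.png",cv2.resize(im[95:300,185:450],None,fx=3,fy=2.9,interpolation=cv2.INTER_CUBIC)[:600,:800])
E
```

```text
[[ 0.68    0.2201  0.046 ]
 [ 0.7345 -0.0834  0.046 ]
 [ 0.5224 -0.1214  0.046 ]
 [ 0.4673  0.1809  0.046 ]]
sides [0.308 0.216 0.307 0.216] centre [0.6011 0.0491 0.046 ]
yaw 0.17905994622272842 0.17989059419573783
[0.5472 0.1463 0.069 ]
[ 0.581  -0.0583  0.069 ]
```

View pics/crop0.png

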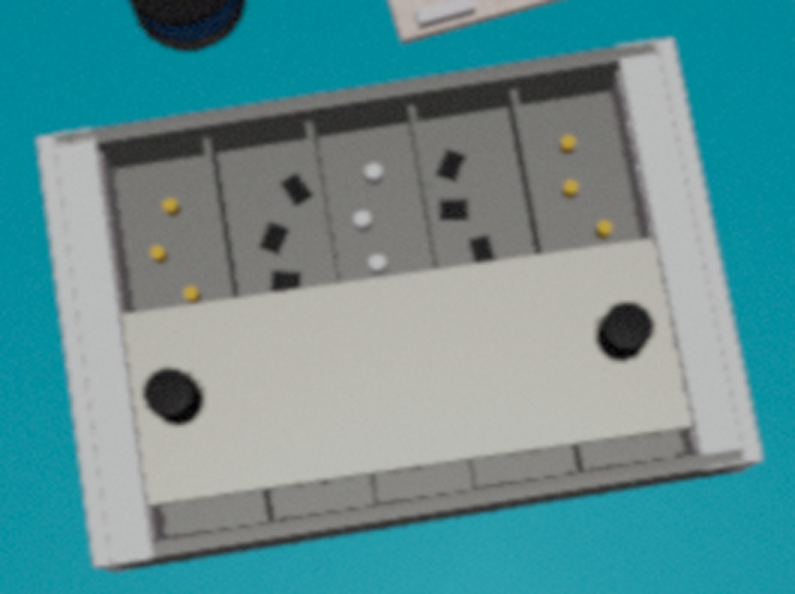

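The crop confirms the corners: the sides come out at 0.308 x 0.216, so the tray is at (0.601, 0.049) with yaw 0.179. The cover is nearly square and about 90 mm from home. Next I'll check the bottle's height on the way and work out the first move.

```bash
cat >> h.py <<'E'
T0=np.array([.601,.049,0]);TY=.179
TR=Ro.from_euler("z",TY).as_matrix()
def tray(p): return (TR.T@(np.array(p)-T0))
def untray(p): return TR@np.array(p)+T0
def stt():
    s=st();print("tcp in tray mm",(1000*tray(s["tcp_pos"])).round(1),"F tray",(TR.T@np.array(s["ft_force"])).round(1));return s
E
python3 - <<'E'
from h import *
_,d=capture("top");m=camera_model("top");R=m["R"];t=np.array(m["t"]).ravel()
for u,v in((110,238),(509,146)):
    z=np.median(d[v-3:v+4,u-3:u+4]);print((R.T@(z*np.linalg.inv(m["K"])@[u,v,1]-t)).round(3))
s=stt()
for n,x in(("L",-.0356),("R",-.0388)):
    y=.105 if n=="L" else -.105
    print(n,totool(s,untray([x-.045,y,.12])))
E
```

```text
[0.534 0.324 0.07 ]
[ 0.674 -0.218  0.065]
t 0.65 tcp [0.2632 0.5669 0.2029] rpy [ 3.141 -0.     2.707] F [ 0.1 -0.3 -0.4] w 1.0
tcp in tray mm [-240.1  569.8  202.9] F tray [ 0.  -0.3 -0.4]
L [-398.1 -288.    82.8]
R [-516.5 -461.6   82.8]
```

```bash
python3 -m creep '[[[0,0,-0.1],[-32,-23,0],1],[[0,0,-0.2],[-64,-46,0],1],[[0,0,-0.3],[-96,-70,0],1],[[0,0,-0.4],[-128,-93,0],1],[[0,0,-0.5],[-160,-116,0],1],[[0,0,-0.613],[-192,-139,0],1],[[0,0,-0.613],[-224,-162,10],1],[[0,0,-0.613],[-256,-186,25],1],[[0,0,-0.613],[-288,-209,40],1],[[0,0,-0.613],[-320,-232,55],1],[[0,0,-0.613],[-352,-255,70],1],[[0,0,-0.613],[-384,-278,83],1],[[0,0,-0.613],[-398,-288,83],1],[[0,0,-0.613],[-398,-288,83],1],[[0,0,-0.613],[-398,-288,83],1]]' 20
python3 - <<'E'
from h import *
s=stt();k=look("top")
for n in k: print(n,(1000*tray(k[n])).round(1))
cv2.imwrite("pics/w1.png",capture("wrist")[0])
E
```

```text
clock: 1.9
tcp_pos: [0.5033, 0.1371, 0.1198]
ee_rot: [-3.142, -0.0, -2.966]
ft_force: [1.1, 0.9, -0.1]
gripper_width: 0.018
finger_force: 0.0
t 1.9 tcp [0.5033 0.1371 0.1198] rpy [-3.142 -0.    -2.966] F [ 1.1  0.9 -0.1] w 0.02
tcp in tray mm [-80.5 104.  119.8] F tray [ 1.2  0.7 -0.1]
knob_left []
knob_right [(array([ 0.5795, -0.0577,  0.0713]), 0.55)]
knob_right [ -40.2 -101.2   71.3]
```

View pics/w1.png

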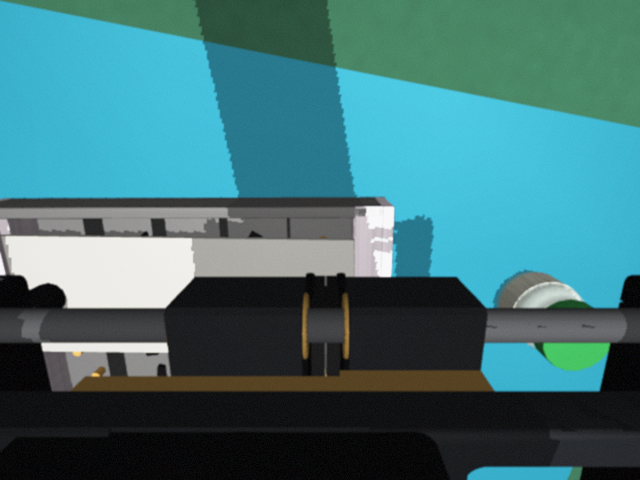

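The wrist view shows the gripper square to the tray and behind the left knob; image up is towards the robot. I'll lower it and make the first left push, about 18 mm.

```bash
python3 -m creep '[[[0,0,0],[0,0,25],1],[[0,0,0],[0,0,49],1],[[0,0,0],[-8,0,49],1],[[0,0,0],[-16,0,49],1],[[0,0,0],[-20,0,49],1],[[0,0,0],[-24,0,49],1],[[0,0,0],[-28,0,49],1],[[0,0,0],[-32,0,49],1],[[0,0,0],[-36,0,49],1],[[0,0,0],[-40,0,49],1],[[0,0,0],[-42,0,49],1]]'
python3 - <<'E'
from h import *
s=stt();k=look("scene");k2=look("top")
for q in(k,k2):
  for n in q: print(n,(1000*tray(q[n])).round(1))
cv2.imwrite("pics/s1.png",capture("scene")[0])
E
```

```text
clock: 3.02
tcp_pos: [0.5448, 0.1456, 0.071]
ee_rot: [3.142, 0.0, -2.963]
ft_force: [0.3, 0.9, -1.2]
gripper_width: 0.002
finger_force: 0.0
t 3.02 tcp [0.5448 0.1456 0.071 ] rpy [ 3.142  0.    -2.963] F [ 0.3  0.9 -1.2] w 0.0
tcp in tray mm [-38.1 105.   71. ] F tray [ 0.5  0.9 -1.2]
knob_left [(array([0.5481, 0.1452, 0.0724]), 0.66), (array([ 0.6024,  0.0501, -0.0009]), 0.35)]
knob_right [(array([ 0.5848, -0.0591,  0.0652]), 0.66)]
knob_left []
knob_right [(array([ 0.5802, -0.0586,  0.0692]), 0.98)]
knob_left [-34.9 104.1  72.4]
knob_right [ -35.2 -103.5   65.2]
knob_right [ -39.6 -102.2   69.2]
```

View pics/s1.png

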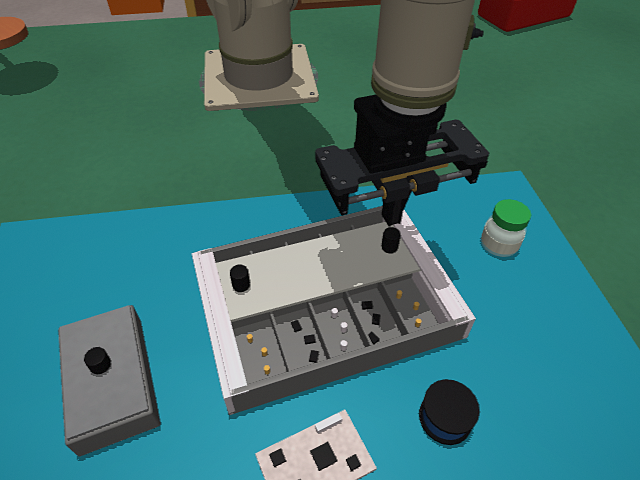

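The scene view shows the finger close behind the left knob, whose top is at about (391,231); the right knob's top is at about (239,267). It isn't clear whether the cover moved, so I'll compare with the earlier picture.

Run:
```python
from h import *
for p in((391,232),(239,268)): print((1000*tray(ray("scene",p,.069))).round(1))
a=cv2.imread("pics/scene0.png")[180:340,180:480];b=cv2.imread("pics/s1.png")[180:340,180:480]
cv2.imwrite("pics/cmp.png",cv2.resize(np.hstack([a,b]),(800,213*2)))
s=get_state(); T=np.array(s["tcp_pos"]);m=camera_model("scene")
for P in(T,T-[0,0,.019]):
    c=m["R"]@P+np.array(m["t"]).ravel();c=m["K"]@c;print("proj",(c/c[2])[:2].round(1))
```

```text
[-33.3 104.1  69. ]
[ -38.4 -103.3   69. ]
proj [390. 228.]
proj [388.5 237.4]
```

View pics/cmp.png

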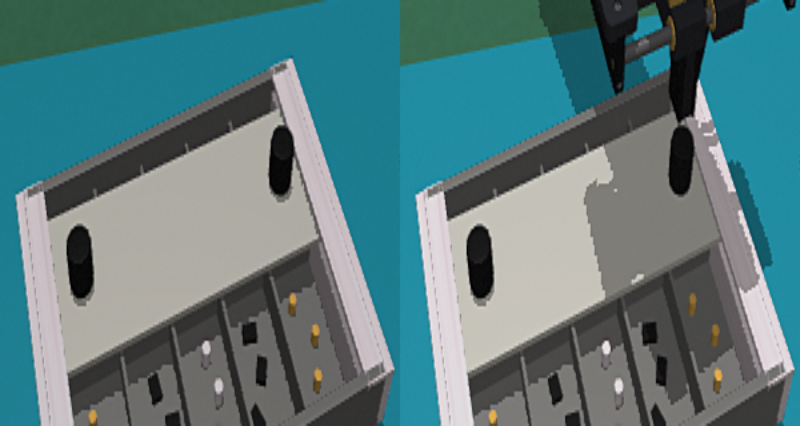

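The cover has not moved, yet the TCP reads as if it overlaps the knob. I'll locate the finger by depth.

Run:
```python
from h import *
s=stt()
im,d=capture("scene");m=camera_model("scene");R=np.array(m["R"]);t=np.array(m["t"]).ravel()
for u in(386,391,396):
  for v in range(196,252,4):
    z=d[v,u]; p=R.T@(z*np.linalg.inv(m["K"])@[u,v,1]-t);print(u,v,(1000*tray(p)).round(0),im[v,u])
m=camera_model("wrist");print(np.round(m["mount"],3))
```

```text
t 3.37 tcp [0.5441 0.1454 0.0708] rpy [ 3.141 -0.    -2.963] F [-0.1  0.4  0.1] w 0.01
tcp in tray mm [-38.8 105.   70.8] F tray [-0.   0.4  0.1]
386 196 [ -3.  71. 173.] [32 61 77]
386 200 [ -1.  70. 169.] [21 19 19]
386 204 [-36.  92. 123.] [4 1 2]
386 208 [-39.  94. 113.] [ 8  9 10]
386 212 [-37.  94. 107.] [9 7 8]
386 216 [-36.  94. 100.] [5 8 6]
386 220 [-35.  95.  94.] [0 0 0]
386 224 [-74. 119.  39.] [114 119 121]
386 228 [-67. 116.  38.] [53 56 57]
386 232 [-36.  98.  68.] [ 9 10  8]
386 236 [-30.  95.  68.] [13 11 13]
386 240 [-27.  95.  63.] [18 14 15]
386 244 [-28.  96.  53.] [8 8 8]
386 248 [-25.  95.  49.] [10 10  9]
391 196 [ -1.  76. 173.] [24 22 19]
391 200 [  0.  76. 168.] [25 21 22]
391 204 [-29.  95. 129.] [5 3 3]
391 208 [-28.  95. 123.] [11 11 11]
391 212 [-27.  95. 116.] [12  9  8]
391 216 [-28.  97. 108.] [8 8 9]
391 220 [-27.  97. 101.] [14 12 12]
391 224 [-28.  99.  92.] [0 0 0]
391 228 [-40. 107.  69.] [10  6  8]
391 232 [-34. 105.  68.] [16 16 15]
391 236 [-27. 101.  69.] [16 16 16]
391 240 [-23. 100.  66.] [14 14 12]
391 244 [-23. 101.  57.] [14 13 15]
391 248 [-23. 102.  48.] [17 14 14]
396 196 [ -2.  83. 170.] [23 21 21]
396 200 [ -0.  83. 165.] [19 17 18]
396 204 [-30. 102. 125.] [19 17 19]
396 208 [-32. 105. 116.] [16 16 17]
396 212 [-29. 104. 111.] [19 19 19]
396 216 [-30. 106. 102.] [18 15 18]
396 220 [-28. 106.  97.] [20 19 18]
396 224 [-65. 130.  44.] [159 156 166]
396 228 [-38. 114.  68.] [65 65 67]
396 232 [-32. 111.  68.] [15 16 16]
396 236 [-25. 108.  68.] [16 16 16]
396 240 [-22. 107.  64.] [ 9 10 11]
396 244 [-22. 108.  56.] [13 12 12]
396 248 [-21. 109.  48.] [4 4 2]
[[ 0.    -0.965 -0.261  0.072]
 [ 1.     0.001 -0.001  0.002]
 [ 0.001 -0.261  0.965 -0.182]
 [ 0.     0.     0.     1.   ]]
```

Depth puts the fingertip at z ≈ 0.09, about 38 mm higher than the state implies, and above the knob top. I'll back off, lower it, and check again by depth.

```bash
cat >> h.py <<'E'
def cloud(cam):
    im,d=capture(cam);m=camera_model(cam);v,u=np.mgrid[0:480,0:640]
    c=np.stack([u*d,v*d,d],-1)@np.linalg.inv(m["K"]).T
    return im,((c-np.array(m["t"]).ravel())@np.array(m["R"])-T0)@TR*1000
def tip():
    im,P=cloud("scene");s=stt();c=1000*tray(s["tcp_pos"])
    k=(abs(P[...,0]-c[0])<22)&(abs(P[...,1]-c[1])<22)&(P[...,2]>46)&(P[...,2]<250)
    k[0:5]=0;q=P[k];print("tip z",np.percentile(q[:,2],[0,2,10]).round(0),"front x",np.percentile(q[q[:,2]<120][:,0],[5,50,95]).round(0),len(q))
E
python3 -m creep '[[[0,0,0],[20,0,0],1],[[0,0,0],[42,0,0],1],[[0,0,0],[42,0,0],1],[[0,0,0],[42,0,10],1],[[0,0,0],[42,0,18],1],[[0,0,0],[42,0,18],1]]'; python3 -c "
from h import *
tip();cv2.imwrite('pics/s2.png',cv2.resize(capture('scene')[0][150:330,240:480],None,fx=3,fy=3))"
```

```text
clock: 3.92
tcp_pos: [0.5024, 0.1378, 0.0508]
ee_rot: [-3.141, -0.002, -2.963]
ft_force: [0.1, 0.7, -1.8]
gripper_width: 0.006
finger_force: 0.0
t 3.97 tcp [0.5026 0.1378 0.0515] rpy [-3.141e+00 -2.000e-03 -2.963e+00] F [-0.1  0.6  0.1] w 0.0
tcp in tray mm [-81.  104.9  51.5] F tray [0.  0.6 0.1]
tip z [46. 69. 76.] front x [-89. -71. -69.] 763
```

View pics/s2.png

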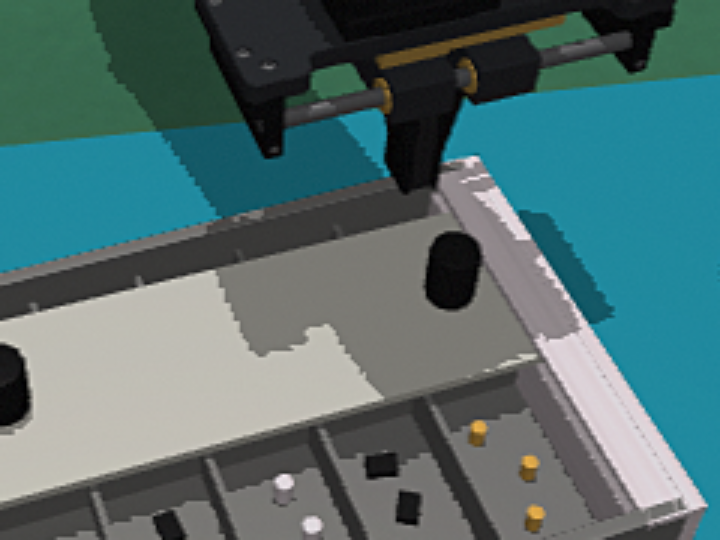

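The picture shows the finger standing behind the left knob with its tip at about z = 70 mm, level with the knob top. It needs about 18 mm more. I'll lower it and push about 18 mm.

```bash
python3 -m creep '[[[0,0,0],[0,0,9],1],[[0,0,0],[0,0,17],1],[[0,0,0],[-8,0,17],1],[[0,0,0],[-16,0,17],1],[[0,0,0],[-20,0,17],1],[[0,0,0],[-24,0,17],1],[[0,0,0],[-28,0,17],1],[[0,0,0],[-32,0,17],1]]'
python3 - <<'E'
from h import *
tip();k=look("scene")
for n in k: print(n,(1000*tray(k[n])).round(1))
E
```

```text
clock: 4.68
tcp_pos: [0.5343, 0.1437, 0.0358]
ee_rot: [3.141, -0.001, -2.963]
ft_force: [-3.3, -0.1, 2.5]
gripper_width: 0.005
finger_force: 1.8
t 4.73 tcp [0.535  0.1439 0.0359] rpy [ 3.141 -0.    -2.963] F [-3.1 -0.2  0.9] w 0.01
tcp in tray mm [-48.  105.1  35.9] F tray [-3.1  0.3  0.9]
tip z [46. 58. 67.] front x [-54. -38. -28.] 870
knob_left [(array([0.5547, 0.1461, 0.0704]), 0.68)]
knob_right [(array([ 0.5869, -0.0581,  0.0686]), 0.68)]
knob_left [-28.3 103.8  70.4]
knob_right [ -32.9 -102.9   68.6]
```

```bash
python3 -m creep '[[[0,0,0],[-4,0,0],1],[[0,0,0],[-8,0,0],1],[[0,0,0],[-11,0,0],1],[[0,0,0],[-11,0,0],1],[[0,0,0],[8,0,0],1],[[0,0,0],[28,0,0],1],[[0,0,0],[28,-35,0],1],[[0,0,0],[28,-70,0],1],[[0,0,0],[28,-105,0],1],[[0,0,0],[28,-140,0],1],[[0,0,0],[28,-175,0],1],[[0,0,0],[28,-208,0],1],[[0,0,0],[28,-208,0],1],[[0,0,0],[20,-208,0],1],[[0,0,0],[12,-208,0],1],[[0,0,0],[7,-208,0],1],[[0,0,0],[2,-208,0],1],[[0,0,0],[-2,-208,0],1]]'
python3 - <<'E'
from h import *
tip();
for c in("scene","top"):
  k=look(c)
  for n in k: print(n,(1000*tray(k[n])).round(1))
E
```

```text
clock: 6.38
tcp_pos: [0.5735, -0.0594, 0.0356]
ee_rot: [3.141, -0.001, -2.962]
ft_force: [-1.8, -1.0, 2.2]
gripper_width: 0.005
finger_force: 1.4
t 6.43 tcp [ 0.5741 -0.0595  0.0357] rpy [ 3.141 -0.    -2.962] F [-1.5  0.5  1.2] w 0.01
tcp in tray mm [ -45.8 -101.9   35.7] F tray [-1.4  0.7  1.2]
tip z [56. 66. 68.] front x [-40. -35. -26.] 934
knob_left [(array([0.5678, 0.1504, 0.069 ]), 0.71)]
knob_right [(array([ 0.5947, -0.0561,  0.0666]), 0.68)]
knob_left [-14.6 105.7  69. ]
knob_right [ -24.9 -102.3   66.6]
knob_left [(array([0.566 , 0.1507, 0.0695]), 0.88)]
knob_right []
knob_left [-16.3 106.3  69.5]
```

The model holds: left knob at −16 mm, right at −24 mm. I'll push the right one to +5, cross over, then push the left.

```bash
python3 -m creep '[[[0,0,0],[-5,0,0],1],[[0,0,0],[-10,0,0],1],[[0,0,0],[-15,0,0],1],[[0,0,0],[-20,0,0],1],[[0,0,0],[-25,0,0],1],[[0,0,0],[-29,0,0],1],[[0,0,0],[-29,0,0],1],[[0,0,0],[-5,0,0],1],[[0,0,0],[17,0,0],1],[[0,0,0],[17,36,0],1],[[0,0,0],[17,72,0],1],[[0,0,0],[17,108,0],1],[[0,0,0],[17,144,0],1],[[0,0,0],[17,180,0],1],[[0,0,0],[17,208,0],1],[[0,0,0],[17,208,0],1],[[0,0,0],[7,208,0],1],[[0,0,0],[-1,208,0],1],[[0,0,0],[-6,208,0],1],[[0,0,0],[-11,208,0],1]]'
python3 - <<'E'
from h import *
tip();
for c in("scene","top"):
  k=look(c)
  for n in k: print(n,(1000*tray(k[n])).round(1))
E
```

```text
clock: 8.4
tcp_pos: [0.5481, 0.1456, 0.0359]
ee_rot: [-3.142, 0.001, -2.964]
ft_force: [0.2, -0.4, 0.4]
gripper_width: 0.007
finger_force: 0.0
t 8.45 tcp [0.5487 0.1457 0.0359] rpy [-3.142e+00  1.000e-03 -2.964e+00] F [ 0.5 -0.1 -0.1] w 0.0
tcp in tray mm [-34.3 104.5  35.9] F tray [ 0.5 -0.2 -0.1]
tip z [46. 57. 65.] front x [-40. -24. -14.] 895
knob_left [(array([0.5749, 0.1512, 0.0709]), 0.69)]
knob_right [(array([ 0.6218, -0.0517,  0.0672]), 0.91)]
knob_left [ -7.5 105.2  70.9]
knob_right [   2.5 -102.8   67.2]
knob_left []
knob_right [(array([ 0.6204, -0.0485,  0.0709]), 0.81)]
knob_right [  1.7 -99.4  70.9]
```

```bash
python3 -m creep '[[[0,0,0],[-6,0,0],1],[[0,0,0],[-12,0,0],1],[[0,0,0],[-18,0,0],1],[[0,0,0],[-24,0,0],1],[[0,0,0],[-30,0,0],1],[[0,0,0],[-35,0,0],1],[[0,0,0],[-35,0,0],1],[[0,0,0],[-15,0,0],1],[[0,0,0],[5,0,0],1],[[0,0,0],[5,-36,0],1],[[0,0,0],[5,-72,0],1],[[0,0,0],[5,-108,0],1],[[0,0,0],[5,-144,0],1],[[0,0,0],[5,-180,0],1],[[0,0,0],[5,-206,0],1],[[0,0,0],[5,-206,0],1],[[0,0,0],[-5,-206,0],1],[[0,0,0],[-12,-206,0],1],[[0,0,0],[-17,-206,0],1],[[0,0,0],[-22,-206,0],1]]'
python3 - <<'E'
from h import *
tip();
for c in("scene","top"):
  k=look(c)
  for n in k: print(n,(1000*tray(k[n])).round(1))
E
```

```text
clock: 10.42
tcp_pos: [0.606, -0.0521, 0.0358]
ee_rot: [3.142, 0.0, -2.962]
ft_force: [-0.1, -0.5, -0.7]
gripper_width: 0.003
finger_force: 0.0
t 10.47 tcp [ 0.6067 -0.0518  0.0359] rpy [ 3.142e+00  1.000e-03 -2.962e+00] F [-0.6  1.2  0.2] w 0.0
tcp in tray mm [ -12.3 -100.2   35.9] F tray [-0.3  1.2  0.2]
tip z [54. 62. 68.] front x [-13.  -2.   8.] 1034
knob_left [(array([0.6032, 0.1544, 0.0704]), 0.82)]
knob_right [(array([ 0.6291, -0.0512,  0.0675]), 0.88)]
knob_left [ 20.9 103.3  70.4]
knob_right [   9.8 -103.6   67.5]
knob_left [(array([0.5999, 0.1575, 0.072 ]), 0.66)]
knob_right []
knob_left [ 18.2 107.   72. ]
```

```bash
python3 -m creep '[[[0,0,0],[-5,0,0],1],[[0,0,0],[-10,0,0],1],[[0,0,0],[-15,0,0],1],[[0,0,0],[-20,0,0],1],[[0,0,0],[-25,0,0],1],[[0,0,0],[-30,0,0],1],[[0,0,0],[-30,0,0],1],[[0,0,0],[-10,0,0],1],[[0,0,0],[8,0,0],1],[[0,0,0],[8,36,0],1],[[0,0,0],[8,72,0],1],[[0,0,0],[8,108,0],1],[[0,0,0],[8,144,0],1],[[0,0,0],[8,180,0],1],[[0,0,0],[8,206,0],1],[[0,0,0],[8,206,0],1],[[0,0,0],[-2,206,0],1],[[0,0,0],[-10,206,0],1],[[0,0,0],[-15,206,0],1],[[0,0,0],[-20,206,0],1]]'
python3 - <<'E'
from h import *
tip();
for c in("scene","top"):
  k=look(c)
  for n in k: print(n,(1000*tray(k[n])).round(1))
E
```

```text
clock: 12.43
tcp_pos: [0.589, 0.1531, 0.0358]
ee_rot: [3.142, -0.0, -2.964]
ft_force: [-3.3, -0.1, 1.8]
gripper_width: 0.003
finger_force: 1.5
t 12.48 tcp [0.5895 0.1532 0.0358] rpy [ 3.142 -0.    -2.964] F [-1.5  0.2  0.2] w 0.0
tcp in tray mm [  7.2 104.6  35.8] F tray [-1.4  0.4  0.2]
tip z [47. 57. 65.] front x [ 1. 17. 27.] 787
knob_left [(array([0.6104, 0.1583, 0.0677]), 0.98)]
knob_right [(array([ 0.6587, -0.0437,  0.0673]), 0.74)]
knob_left [ 28.7 105.9  67.7]
knob_right [  40.3 -101.5   67.3]
knob_left [(array([0.6338, 0.058 , 0.0347]), 0.53)]
knob_right [(array([ 0.6527, -0.0424,  0.0697]), 0.56)]
knob_left [33.9  3.  34.7]
knob_right [ 34.6 -99.1  69.7]
```

```bash
python3 -m creep '[[[0,0,0],[-5,0,0],1],[[0,0,0],[-10,0,0],1],[[0,0,0],[-14,0,0],1],[[0,0,0],[-18,0,0],1],[[0,0,0],[-20,0,0],1],[[0,0,0],[-22,0,0],1],[[0,0,0],[-22,0,0],1],[[0,0,0],[0,0,0],1],[[0,0,0],[10,0,0],1],[[0,0,0],[10,-36,0],1],[[0,0,0],[10,-72,0],1],[[0,0,0],[10,-108,0],1],[[0,0,0],[10,-144,0],1],[[0,0,0],[10,-180,0],1],[[0,0,0],[10,-206,0],1],[[0,0,0],[10,-206,0],1],[[0,0,0],[0,-206,0],1],[[0,0,0],[-8,-206,0],1],[[0,0,0],[-13,-206,0],1],[[0,0,0],[-17,-206,0],1]]'
python3 - <<'E'
from h import *
tip();
for c in("scene","top"):
  k=look(c)
  for n in k: print(n,(1000*tray(k[n])).round(1))
E
```

```text
clock: 14.45
tcp_pos: [0.6423, -0.0455, 0.0358]
ee_rot: [3.141, 0.0, -2.962]
ft_force: [-3.9, -0.9, 2.1]
gripper_width: 0.004
finger_force: 1.6
t 14.5 tcp [ 0.6426 -0.0455  0.0357] rpy [-3.142 -0.    -2.962] F [-1.1 -0.1  0.4] w 0.01
tcp in tray mm [  24.1 -100.4   35.7] F tray [-1.1  0.1  0.4]
tip z [54. 64. 68.] front x [19. 35. 44.] 852
knob_left [(array([0.6303, 0.1609, 0.0718]), 0.97)]
knob_right [(array([ 0.6651, -0.0436,  0.0652]), 0.6)]
knob_left [ 48.8 104.9  71.8]
knob_right [  46.6 -102.5   65.2]
knob_left [(array([0.6308, 0.1649, 0.0724]), 0.58)]
knob_right []
knob_left [ 50.  108.7  72.4]
```

Both knobs are nearly home. I'll creep the right one to the wall.

```bash
python3 -m creep '[[[0,0,0],[-2,0,0],1],[[0,0,0],[-4,0,0],1],[[0,0,0],[-6,0,0],1]]'; python3 -m creep '[[[0,0,0],[-1,0,0],1],[[0,0,0],[-2,0,0],1]]'
```

```text
clock: 15.05
tcp_pos: [0.6474, -0.0454, 0.0358]
ee_rot: [3.141, -0.001, -2.964]
ft_force: [-2.2, -0.6, 2.3]
gripper_width: 0.005
finger_force: 1.4
clock: 15.22
tcp_pos: [0.6496, -0.045, 0.0358]
ee_rot: [-3.142, -0.0, -2.964]
ft_force: [-3.2, -0.5, 1.1]
gripper_width: 0.005
finger_force: 1.5
```

```bash
python3 -m creep '[[[0,0,0],[-1,0,0],1],[[0,0,0],[-2,0,0],1],[[0,0,0],[-2,0,0],1]]'; python3 -m creep '[[[0,0,0],[20,0,0],1],[[0,0,0],[38,0,0],1],[[0,0,0],[38,36,0],1],[[0,0,0],[38,72,0],1],[[0,0,0],[38,108,0],1],[[0,0,0],[38,144,0],1],[[0,0,0],[38,180,0],1],[[0,0,0],[38,204,0],1],[[0,0,0],[38,204,0],1],[[0,0,0],[25,204,0],1],[[0,0,0],[15,204,0],1],[[0,0,0],[8,204,0],1],[[0,0,0],[5,204,0],1],[[0,0,0],[3,204,0],1],[[0,0,0],[2,204,0],1]]'; python3 -c "
from h import *
stt()"
```

```text
clock: 15.47
tcp_pos: [0.6514, -0.0447, 0.0358]
ee_rot: [3.142, -0.001, -2.964]
ft_force: [-3.4, -1.3, 3.1]
gripper_width: 0.004
finger_force: 2.2
clock: 16.72
tcp_pos: [0.6129, 0.1556, 0.0356]
ee_rot: [3.141, -0.001, -2.964]
ft_force: [-3.2, -0.6, 3.1]
gripper_width: 0.004
finger_force: 2.0
t 16.72 tcp [0.6129 0.1556 0.0356] rpy [ 3.141e+00 -1.000e-03 -2.964e+00] F [-3.2 -0.6  3.1] w 0.0
tcp in tray mm [ 30.7 102.8  35.6] F tray [-3.3 -0.   3.1]
```

Neither end has met firm resistance yet, so I'll creep the left one on until the force rises.

```bash
python3 -m creep '[[[0,0,0],[-1,0,0],1],[[0,0,0],[-2,0,0],1],[[0,0,0],[-3,0,0],1]]'; python3 -m creep '[[[0,0,0],[-1,0,0],1],[[0,0,0],[-2,0,0],1],[[0,0,0],[-2,0,0],1]]' ;python3 -c "
from h import *
stt()
for c in('scene','top'):
  k=look(c)
  for n in k: print(n,(1000*tray(k[n])).round(1))
cv2.imwrite('pics/s3.png',cv2.resize(capture('scene')[0][180:430,170:490],None,fx=2.4,fy=2.4))"
```

```text
clock: 16.97
tcp_pos: [0.6141, 0.1559, 0.0355]
ee_rot: [3.142, -0.005, -2.963]
ft_force: [-16.2, -3.3, 9.7]
gripper_width: 0.007
finger_force: 7.9
clock: 17.22
tcp_pos: [0.6141, 0.1561, 0.0353]
ee_rot: [3.141, -0.009, -2.963]
ft_force: [-21.0, -4.2, 14.7]
gripper_width: 0.007
finger_force: 10.6
t 17.22 tcp [0.6141 0.1561 0.0353] rpy [ 3.141 -0.009 -2.963] F [-21.   -4.2  14.7] w 0.01
tcp in tray mm [ 32.  103.1  35.3] F tray [-21.4  -0.4  14.7]
knob_left [(array([0.635 , 0.1606, 0.0716]), 0.95)]
knob_right [(array([ 0.6706, -0.0431,  0.0663]), 0.9)]
knob_left [ 53.3 103.8  71.6]
knob_right [  52.1 -103.    66.3]
knob_left []
knob_right [(array([ 0.6708, -0.0427,  0.0688]), 0.57)]
knob_right [  52.4 -102.7   68.8]
```

View pics/s3.png

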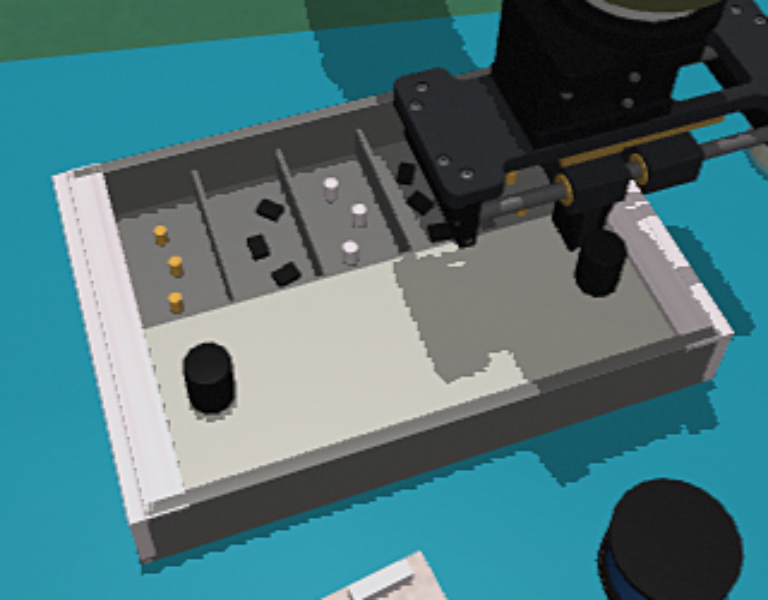

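The cover is against the far wall along its whole length: the left knob is at crop (600,260), the right at (210,375), and the force rises at the wall. I'll back off, lift clear, confirm and hand in.

```bash
python3 -m creep '[[[0,0,0],[10,0,0],1],[[0,0,0],[30,0,0],1],[[0,0,0],[30,0,-30],1],[[0,0,0],[30,0,-70],1],[[0,0,0],[30,0,-100],1],[[0,0,0],[30,0,-100],1],[[0,0,0],[30,0,-100],1]]'
python3 - <<'E'
from h import *
stt()
for c in('scene','top'):
  k=look(c)
  for n in k: print(n,(1000*tray(k[n])).round(1))
if 'knob_left' in k or True: print(hand_in())
E
```

```text
clock: 18.15
tcp_pos: [0.5903, 0.1518, 0.1381]
ee_rot: [3.141, 0.005, -2.963]
ft_force: [-0.4, -0.0, -1.3]
gripper_width: 0.003
finger_force: 0.0
t 18.15 tcp [0.5903 0.1518 0.1381] rpy [ 3.141  0.005 -2.963] F [-0.4 -0.  -1.3] w 0.0
tcp in tray mm [  7.8 103.1 138.1] F tray [-0.4  0.  -1.3]
knob_left [(array([0.6347, 0.1641, 0.0717]), 0.98)]
knob_right [(array([ 0.6723, -0.0417,  0.0665]), 0.79)]
knob_left [ 53.7 107.3  71.7]
knob_right [  54.  -101.9   66.5]
knob_left []
knob_right [(array([ 0.6682, -0.0431,  0.0719]), 0.63)]
knob_right [  49.7 -102.6   71.9]
the job is handed in; nothing more can be done
None
```

The cover is home against the far wall, with both knobs measured within about 3 mm of home (12 mm allowed). The arm was lifted clear and the job was handed in at about 18 s of the 48 s allowed; no verdict was returned.

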